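# Fit the spacer sleeve and hold the screen riser at full lift

## Task

Slip the spacer sleeve that fits the riser's pin fully down over the pin until it sits on the flange, and let go of it; the sleeve with the narrow bore stays on the table, and the other things on the bench stay where they are. Then take the cam lever by its black hand grip and swing it up to the point where the riser stands at its highest (beyond that point it sinks again). The lever springs back when let go, so finish while still holding it steadily there by the grip, with the sleeve up on the pin.

Things in the scene. Friction and masses are not known exactly. Their poses are not given: they have to be found in the camera images.
- riser: grey cam riser for a print screen's frame, bolted down; base plate 110 (its x) x 120 (its y) x 12 mm, two cheeks 100 high with the cam between them. Origin: centre of its underside; x points roughly away from the robot, y left, z up. The plunger and pin stand on its z axis; the cam shaft runs along its y at z 50; the lever is on its +y side.
- seat (a point): centre of the top face of the plunger's steel flange (48 dia), where a sleeve must sit; 110 above the table with the lever down. From it the steel pin rises: 26 dia, 36 high, the top 12 tapering to 12 dia. Moves up and down with the plunger and does not turn.
- plunger (a joint): lift of the plunger with flange and pin, m: 0 with the lever down, 0.0165 at its highest, with the lever at 1.4 rad; driven by the cam alone. 0.2 rad to either side of 1.4 it is 0.4 mm lower, 0.3 rad 1 mm lower.
- cam_lever (a joint): lever angle, rad, 0 to 2.3. At 0 it rests on its stop, pointing to the riser's -x, 20 deg above level; growing values swing it up and over to +x about the riser's y axis at x 0, z 50 mm. Riser highest at 1.4 (10 deg past upright), then sinks. A spring pulls it back to 0: 2 to 6 N at the grip. Arm 130 mm from shaft to grip axis, 12 thick, at y = 45 of the riser.
- grip: black revolving hand grip at the lever's end, cylinder 22 mm dia x 70 long, its y axis along the riser's y, free to spin. Origin: its centre (y = 90 in the riser frame; with the lever down x = -122, z = 94). Can be pinched from above with the fingers closing along the riser's x and led round without turning the gripper.
- sleeve_fit: aluminium spacer sleeve standing on end, 44 outer dia x 45 high, bore 29 right through: slides over the pin. Origin: centre of its underside, z along the bore.
- sleeve_narrow: aluminium spacer sleeve standing on end, 44 outer dia x 45 high, bore 16: too narrow for the pin. Origin: centre of its underside. Either sleeve may stand in either of two areas to the right of the riser.
- weight_a: black cast bench weight, 68 dia x 96 high, with a knob on top, near the left edge (mm); origin at the centre of its underside; leave alone
- weight_b: black cast bench weight, 68 dia x 96 high, at the far right (mm); origin at the centre of its underside; leave alone
- ink_jar: clear ink jar with a black cap, 72 dia x 75 high, behind the sleeves (mm); origin at the centre of its underside; leave alone
- jar_lid: loose black jar lid, 76 dia x 12 high (mm); origin at the centre of its underside; leave alone
- tape_roll: roll of paper tape lying flat, 90 dia x 24 high, close to the robot (mm); origin at the centre of its underside; leave alone
- ink_brush: ink brush lying flat, nearer the robot than the riser, to the left (mm); origin on its length axis; leave alone
- squeegee: wooden squeegee lying flat behind the riser, 260 long (its own y axis), 68 wide, 24 high (mm); origin under the middle of its wooden stock; leave alone
Not all that is in view belongs to the job. Leave any pink or red look-alike of the sleeve_fit alone.

How it is judged:
On the way:
1. the fitting sleeve sits fully down on the flange, let go, while the lever is still down (horizontal distance between sleeve_fit and seat below 0.004 m and z of sleeve_fit in the frame of seat between -0.003 and 0.003 m and angle between sleeve_fit's own z axis and vertical below 0.12 rad and contact force between the fingers and sleeve_fit below 0.1 N and value of joint cam_lever below 0.2 rad), for 0.2 s.
At the end, for the whole second after the job is handed in: Fingers hold the grip (over 1 N), lever still (0.08 rad/s) within 0.3 rad of 1.4 and plunger up over 15.3 of 16.5 mm; fitting sleeve, untouched by fingers, on the flange (3 mm in height, 4 mm off centre, 0.12 rad upright); narrow sleeve at rest on the table (origin below 30 mm) (horizontal distance between sleeve_fit and seat below 0.004 m and z of sleeve_fit in the frame of seat between -0.003 and 0.003 m and angle between sleeve_fit's own z axis and vertical below 0.12 rad and contact force between the fingers and sleeve_fit below 0.1 N and value of joint plunger above 0.0153 m and value of joint cam_lever between 1.1 and 1.7 rad and velocity of joint cam_lever between -0.08 and 0.08 rad/s and contact force between the fingers and grip above 1 N and height (world z) of sleeve_narrow below 0.03 m and linear speed of sleeve_narrow below 0.03 m/s); the arm keeps its last pose, push and grip.
It fails at once if a bystander is moved more than 30 mm (distance of any of weight_a, weight_b, ink_jar, jar_lid, tape_roll, ink_brush, squeegee from where it was at the start of the episode above 0.03 m).
It also fails if it takes over 53 s, if anything falls off the work surface, if the arm or the gripper's body presses on something with over 40 N, if the wrist force passes 120 N, or if a joint passes its speed limit or range.

## Robot

A 6-joint arm with a two-finger parallel gripper is mounted at the origin on the work surface. World frame = base frame: x ahead of the robot, y to its left, z up, the work surface at z = 0. Lengths are in m, angles in rad, forces in N, time in s.
With the tool pointing down it reaches from about 0.325 to 0.925 m from the base axis. Payload 3.1 kg.
Tool frame: the origin (TCP) lies between the finger pads; the fingertips stand 17 mm ahead of it and the grasp point (between the pads) lies 2 mm behind it; z points along the fingers, y is the direction in which the jaws open and shut (so a half turn about z gives the same grasp; the last joint's range is limited). The gripper opens to 85 mm and grips with 20 to 120 N. Pads are 22 mm wide; open, the fingers measure 114 mm over their backs; the gripper's body (76 mm by 85 mm) begins 54 mm behind the grasp point. The pads swing forward as they close: fully open they stand 13 mm farther back than shut.
Start: joints at [-1.4, 0.217, 1.613, -0, 1.311, -0.112], TCP at [0.174, -0.6, 0.248] pointing down, gripper open.
Joint ranges: [-2.75, 2.75], [-0.78, 2.1], [0.31, 2.55], [-1.13, 4.27], [0.13, 2.63], [-2.58, 2.58]. Speed limits (rad/s): [2.79, 2.79, 3.14, 3.14, 3.14, 3.14].

## Interface

Orientations are given as [roll, pitch, yaw] about the fixed x, y, z axes, in that order (R = Rz(yaw) Ry(pitch) Rx(roll)).
In Python, from cell import * gives the robot as it stands.
- The arm moves only by the shell command python3 -m jog 'ROWS' [FORCE]. ROWS is JSON, a list of rows, each a list of 3 entries, a list of its own where there are three numbers: the shift along the world's x, y, z as a fraction of full scale, then the turn about the world's z as a fraction of full scale, then the closure, from 0 (fully open) to 1 (shut). In form: [[[dx, dy, dz], spin, gripper], ...]. A call has exactly 8 rows; each row shifts and turns the commanded pose from where the row before left it; what a row does not reach is not made up. Full scale, the value 1, is 0.1 m for a shift and 90 degrees for a turn. A row lasts 1/8 s, in which the tool goes at most 62.5 mm and 10.7 degrees, less where a joint would pass 70% of its speed; a pose out of reach is approached as far as the arm can. A call with a number of a shift or a turn outside -1 to 1 is refused whole. A call with a gripper value outside its range is refused whole. The fingers move at their own pace and stop on an object; FORCE is the grip in N (left out, the last holds). Time passes only in rows, so rows that do not move let the fingers close, or fill a call up. It gives the time, the measured TCP pose, the force and the opening at its end, in the units of the state.
- get_state(): the state, without advancing time (a new reading comes with each control period).
- capture(name): name is "scene" or "top"; returns the picture (420x560x3 uint8, red, green, blue); there is no depth.
- calibration(name): a dict with "intrinsics" (3x3 intrinsics, pixels), "world_to_cam" (4x4, takes a point from world to camera coordinates). Camera axes: x right, y down, z forward; pixel columns grow to the right and rows downward; lengths in m; the calibration is good to about 2 mm. A picture is of the moment at which its call begins. calibration takes no time and is no camera call.
- job_done(): hands the job in, once; it reports no verdict.
The state is a dict: "clock": time; "joint_pos": joint angles; "joint_vel": joint speeds; "effort": joint torques, N m; "eef_pos": TCP position; "tcp_rot": TCP orientation; "contact_force": force on the tool from outside, world axes, zero at the start; "moment": the same for the moment, N m; "gripper_width": opening from 0.0 (shut) to 1.0 (fully open).
Only numpy, scipy, OpenCV 4.12 (cv2) and the standard library are available. Lean on these libraries where they do the work, as an engineer would, in place of code of your own. Each camera call takes 0.05 s, during which the arm holds its last target.

## Working session

There is one attempt and no reset: what is moved stays moved. The work goes in short steps, Python scripts to look and compute and a shell command to move; the robot and the scene stay as the last step left them, time stands still between calls to the robot, and variables do not carry over. Pictures are saved under pics/ and viewed, and the job is handed in when it is done.

```bash
mkdir -p pics; python3 - <<'E'
from cell import *
import cv2,numpy as np
for n in("scene","top"):
    im=capture(n);cv2.imwrite(f"pics/{n}0.png",im[:,:,::-1]);c=calibration(n)
    W=np.array(c["world_to_cam"]);print(n,np.round(c["intrinsics"],1).tolist(),np.round(W,3).tolist(),"cam",np.round(-W[:3,:3].T@W[:3,3],3))
s=get_state();print(s)
E
```

```text
scene [[502.1, 0.0, 274.8], [0.0, 502.1, 205.7], [0.0, 0.0, 1.0]] [[0.877, 0.48, -0.009, -0.521], [0.383, -0.711, -0.59, -0.14], [-0.289, 0.514, -0.807, 1.474], [0.0, 0.0, 0.0, 1.0]] cam [ 0.937 -0.608  1.103]
top [[420.7, 0.0, 282.4], [0.0, 420.7, 208.4], [0.0, 0.0, 1.0]] [[0.012, -1.0, 0.014, -0.005], [-0.998, -0.013, -0.068, 0.591], [0.068, -0.013, -0.998, 1.178], [0.0, 0.0, 0.0, 1.0]] cam [0.509 0.018 1.215]
{'clock': 0.1, 'joint_pos': array([-1.40015962e+00,  2.17681419e-01,  1.61480638e+00, -1.40858042e-05,
        1.31131712e+00, -1.12225829e-01]), 'joint_vel': array([ 0.0012301 , -0.00179147, -0.00273511,  0.00103468, -0.00091849,
       -0.00154628]), 'effort': array([-4.54893197e-04, -3.98076475e+01, -3.04968667e+01, -1.44104247e-04,
        4.26013154e-03,  1.88344342e-05]), 'eef_pos': array([ 0.17432072, -0.59945256,  0.24708006]), 'tcp_rot': array([-3.13939278e+00, -2.34232163e-04,  2.82865912e-01]), 'contact_force': array([ 0.11340001, -0.37735757,  0.12296958]), 'moment': array([-0.00130446,  0.0218819 , -0.00856648]), 'gripper_width': 0.9975901204578769}
```

```bash
ls -la
```

```text
total 12
drwxr-xr-x  3 agent agent 4096 Dec  7 15:57 .
drwxr-xr-x 23 root  root  4096 Dec  7 15:57 ..
drwxr-xr-x  2 agent agent 4096 Dec  7 15:57 pics
```

View pics/scene0.png

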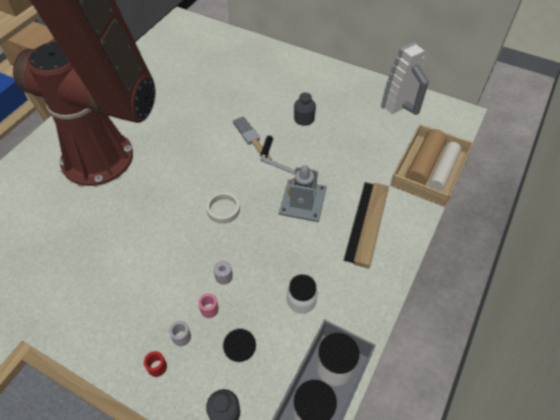

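View pics/top0.png

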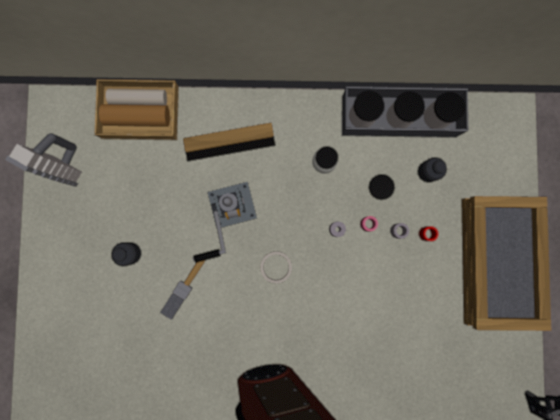

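Candidates (top view): a grey sleeve at (338,229), pink at (369,223), a grey sleeve at (400,231), and red at (429,233). Pink and red are decoys, so the choice is between the two grey ones. I'll take a close crop to compare bores.

```bash
python3 - <<'E'
import cv2,numpy as np
a=cv2.imread("pics/top0.png")[205:255,320:450];b=cv2.imread("pics/scene0.png")[250:385,130:250];c=cv2.imread("pics/top0.png")[175:275,180:280]
cv2.imwrite("pics/c1.png",cv2.resize(a,None,fx=6,fy=6,interpolation=2))
cv2.imwrite("pics/c2.png",cv2.resize(b,None,fx=4,fy=4,interpolation=2))
cv2.imwrite("pics/c3.png",cv2.resize(c,None,fx=6,fy=6,interpolation=2))
E
```

```text
(no output)
```

View pics/c1.png

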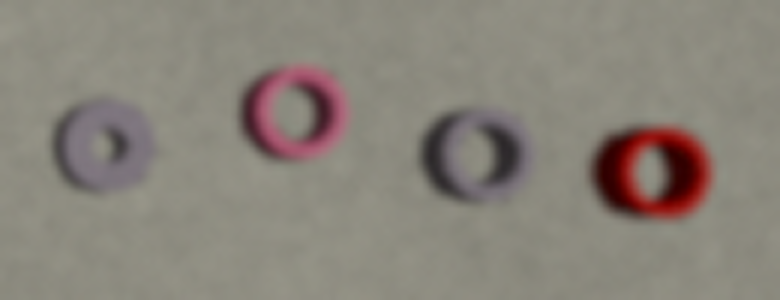

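View pics/c2.png

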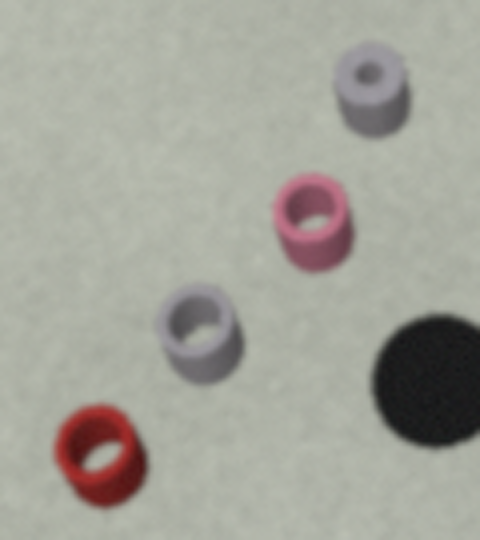

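View pics/c3.png

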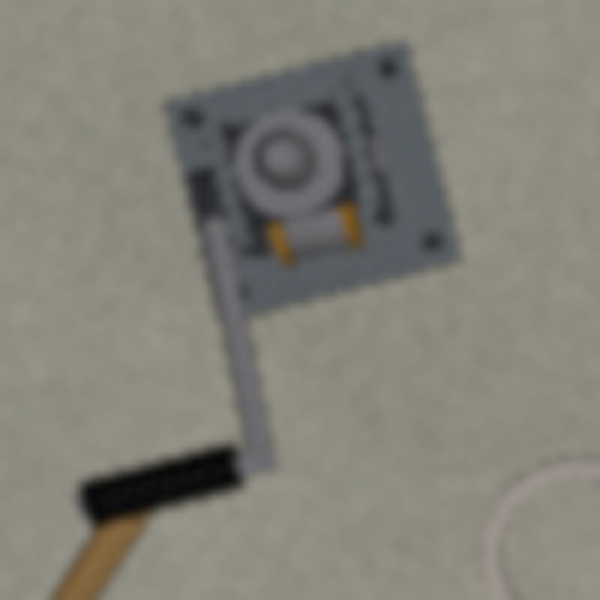

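The fitting (wide-bore) sleeve is the grey one at top (400,231); the narrow one is at (338,229). The grip is at about (206,255), with the brush handle on the table below it. Next I'll measure.

```bash
cat > h.py <<'E'
import cv2,numpy as np
from cell import *
def ray(n,uv,z):
    c=calibration(n);K=np.array(c["intrinsics"]);W=np.array(c["world_to_cam"]);R=W[:3,:3];o=-R.T@W[:3,3]
    d=R.T@np.linalg.inv(K)@np.array([uv[0],uv[1],1.]);return o+d*(z-o[2])/d[2]
def proj(n,p):
    c=calibration(n);K=np.array(c["intrinsics"]);W=np.array(c["world_to_cam"]);q=K@(W[:3,:3]@np.array(p)+W[:3,3]);return q[:2]/q[2]
def tri(uv1,uv2):
    A=[];b=[]
    Ps=[]
    for n in("scene","top"):
        c=calibration(n);Ps.append(np.array(c["intrinsics"])@np.array(c["world_to_cam"])[:3])
    X=cv2.triangulatePoints(Ps[0],Ps[1],np.array(uv1,float).reshape(2,1),np.array(uv2,float).reshape(2,1));return (X[:3]/X[3]).ravel()
def crop(f,x,y,w,h,k,out):
    im=cv2.imread(f)[y:y+h,x:x+w];M=np.float32([[k,0,0],[0,k,0]]);o=cv2.warpAffine(im,M,(w*k,h*k),flags=cv2.INTER_CUBIC);cv2.imwrite(out,o) # X/k+x = pixel
E
python3 - <<'E'
from h import *
crop("pics/scene0.png",255,125,80,100,6,"pics/d1.png")
T=cv2.imread("pics/top0.png");S=cv2.imread("pics/scene0.png")
def show(im,n,x,y,w,h):
    # aluminium = purple tint vs greenish table
    g=im[y:y+h,x:x+w].astype(int);m=((g[:,:,0]-g[:,:,1])>-1).astype(np.uint8)
    cs,_=cv2.findContours(m,cv2.RETR_EXTERNAL,cv2.CHAIN_APPROX_NONE)
    c=max(cs,key=cv2.contourArea);b=cv2.boundingRect(c);print(n,"bbox",b[0]+x,b[1]+y,b[2:], "ell",cv2.fitEllipse(c))
show(T,"top fit",385,215,32,32);show(S,"scene fit",165,315,30,40)
# predicted grey pixel size: check blk grip in both
for im,n,(x,y,w,h) in((T,"top",(185,240,40,25)),(S,"scene",(250,130,30,35))):
    m=(im[y:y+h,x:x+w].max(2)<45).astype(np.uint8);cs,_=cv2.findContours(m,0,1);c=max(cs,key=cv2.contourArea);r=cv2.minAreaRect(c);print(n,"grip",np.add(r[0],(x,y)),r[1:])
E
```

```text
top fit bbox 391 223 (18, 15) ell ((14.768094062805176, 15.298760414123535), (14.226480484008789, 17.376131057739258), 86.65608215332031)
scene fit bbox 169 321 (21, 25) ell ((14.388547897338867, 17.815555572509766), (18.89743423461914, 23.918598175048828), 163.6259002685547)
top grip [206.24230957 255.38846207] ((6.139405250549316, 25.52238655090332), 74.74488067626953)
scene grip [266.73783684 145.22702789] ((5.072981834411621, 17.64515495300293), 17.10272979736328)
```

View pics/d1.png

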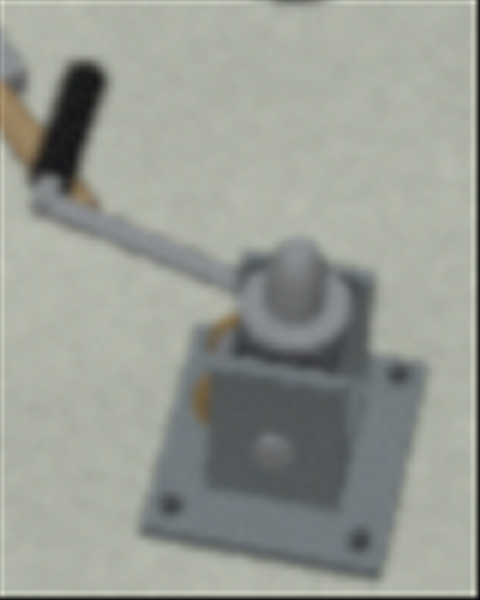

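```bash
python3 - <<'E'
from h import *
print("sleeve mid", tri((179.39,332.8),(399.77,230.3)), ray("scene",(179.39,332.8),.0225),ray("top",(399.77,230.3),.0225))
print("grip tri",tri((266.74,145.23),(206.24,255.39)),ray("top",(206.24,255.39),.094),ray("scene",(266.74,145.23),.094))
T=cv2.imread("pics/top0.png");S=cv2.imread("pics/scene0.png")
# base plate corners top view via mask: blue-ish grey
for im,n,(x,y,w,h) in((T,"top",(200,175,65,65)),(S,"scene",(270,160,62,64))):
    g=im[y:y+h,x:x+w].astype(int);m=((g[:,:,0]-g[:,:,2])>3).astype(np.uint8);cs,_=cv2.findContours(m,0,1);c=max(cs,key=cv2.contourArea)
    print(n,"area",cv2.contourArea(c),cv2.boundingRect(c));r=cv2.minAreaRect(c);bx=cv2.boxPoints(r)+(x,y);print(bx.round(1).tolist())
    if n=="top":
        P=np.array([ray("top",p,.012) for p in bx]);print(P.round(4).tolist(),"c",P.mean(0));e=np.diff(P,axis=0);print(np.linalg.norm(e,axis=1),np.degrees(np.arctan2(e[:,1],e[:,0])))
crop("pics/top0.png",205,180,50,50,12,"pics/d2.png");crop("pics/scene0.png",285,155,40,40,14,"pics/d3.png")
crop("pics/top0.png",385,215,32,32,16,"pics/d4.png");crop("pics/scene0.png",160,312,40,40,14,"pics/d5.png")
E
```

```text
sleeve mid [ 0.53186495 -0.33244145  0.02275855] [ 0.53125553 -0.33266339  0.0225    ] [ 0.53254132 -0.33203328  0.0225    ]
grip tri [0.45856916 0.20303139 0.09494333] [0.45847591 0.20315252 0.094     ] [0.45815582 0.20381588 0.094     ]
top area 1331.0 (8, 8, 48, 44)
[[207.5, 192.0], [246.7, 181.8], [256.0, 217.4], [216.8, 227.6]]
[[0.6356, 0.2176, 0.012], [0.6667, 0.1059, 0.012], [0.5645, 0.0775, 0.012], [0.5339, 0.1887, 0.012]] c [0.60015288 0.14739795 0.012     ]
[0.11598028 0.10603347 0.11534793] [ -74.45466071 -164.47333586  105.39102421]
scene area 1554.0 (0, 1, 56, 60)
[[260.2, 209.8], [270.0, 160.8], [328.3, 172.5], [318.5, 221.5]]
```

View pics/d2.png

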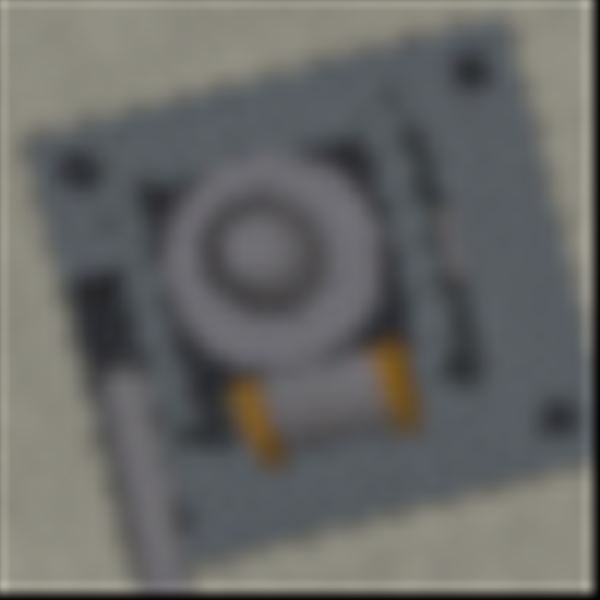

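View pics/d3.png

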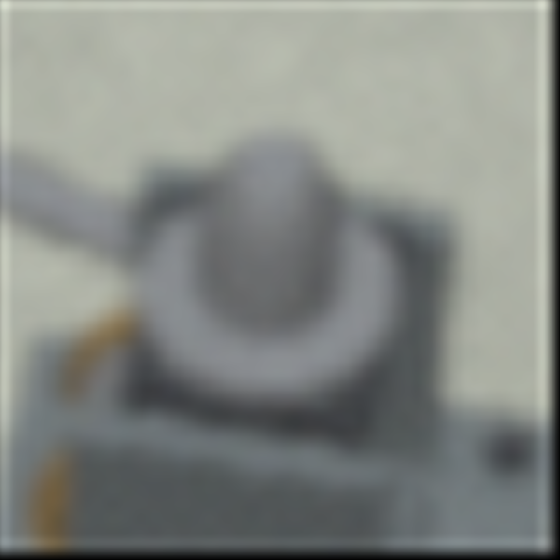

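View pics/d4.png

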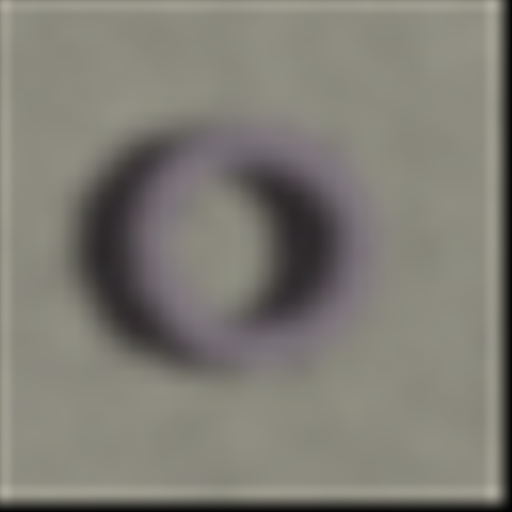

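View pics/d5.png

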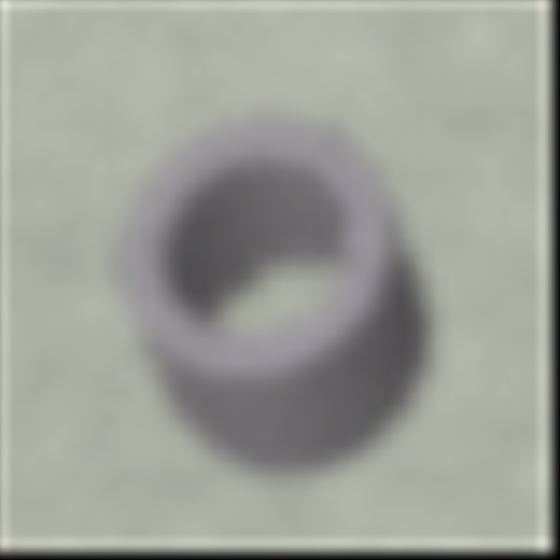

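```bash
python3 - <<'E'
from h import *
print("sleeve top z.045:",ray("top",(400.8,230.1),.045),ray("scene",(178.36,329.7),.045),tri((178.36,329.7),(400.8,230.1)))
print("flange top",ray("top",(227.9,201.75),.11))
print("pin top",ray("top",(205+262/12,180+248/12),.146))
s=ray("top",(227.9,201.75),.11)
t=np.linspace(0,2*np.pi,72)
for off in((0,0),):
    c=np.array([proj("scene",s+[.024*np.cos(a),.024*np.sin(a),0]) for a in t]);print("scene flange pred in d3:",((c.min(0)-(285,155))*14).round(),((c.max(0)-(285,155))*14).round())
    c=np.array([proj("scene",s+[.006*np.cos(a),.006*np.sin(a),0.036]) for a in t]);print("pin tip pred d3:",((c.min(0)-(285,155))*14).round(),((c.max(0)-(285,155))*14).round())
    c=np.array([proj("scene",s+[.013*np.cos(a),.013*np.sin(a),0.0]) for a in t]);print("pin base pred d3:",((c.min(0)-(285,155))*14).round(),((c.max(0)-(285,155))*14).round())
E
```

```text
sleeve top z.045: [ 0.53268671 -0.32832167  0.045     ] [ 0.53354921 -0.33356846  0.045     ] [ 0.53170068 -0.33124247  0.03789273]
flange top [0.60021984 0.14708988 0.11      ]
pin top [0.59997338 0.14564643 0.146     ]
scene flange pred in d3: [137. 175.] [399. 377.]
pin tip pred d3: [242. 120.] [309. 171.]
pin base pred d3: [197. 220.] [339. 330.]
```

```bash
python3 - <<'E'
from h import *
t=np.linspace(0,2*np.pi,72)
for s in((.532,-.3325),(.532,-.330),(.532,-.335)):
  for n,(x,y,k) in(("top",(385,215,16)),("scene",(160,312,14))):
    for z in(0,.045):
      c=np.array([proj(n,(s[0]+.022*np.cos(a),s[1]+.022*np.sin(a),z)) for a in t]);print(s,n,z,((c.min(0)-(x,y))*k).round(),((c.max(0)-(x,y))*k).round())
E
```

```text
(0.532, -0.3325) top 0 [ 82. 128.] [324. 372.]
(0.532, -0.3325) top 0.045 [151. 120.] [402. 372.]
(0.532, -0.3325) scene 0 [163. 218.] [433. 476.]
(0.532, -0.3325) scene 0.045 [113. 107.] [392. 372.]
(0.532, -0.33) top 0 [ 68. 128.] [310. 371.]
(0.532, -0.33) top 0.045 [137. 119.] [388. 372.]
(0.532, -0.33) scene 0 [172. 205.] [442. 463.]
(0.532, -0.33) scene 0.045 [123.  94.] [401. 358.]
(0.532, -0.335) top 0 [ 95. 128.] [337. 372.]
(0.532, -0.335) top 0.045 [165. 120.] [417. 372.]
(0.532, -0.335) scene 0 [154. 230.] [424. 490.]
(0.532, -0.335) scene 0.045 [104. 120.] [383. 385.]
```

```bash
python3 -m jog '[[[0.45,0.335,-0.12],0.11,0],[[0.45,0.335,-0.12],0.11,0],[[0.45,0.335,-0.12],0.11,0],[[0.45,0.335,-0.12],0.11,0],[[0.45,0.335,-0.12],0.11,0],[[0.45,0.335,-0.12],0.11,0],[[0.45,0.335,-0.12],0.11,0],[[0.43,0.335,-0.12],0.11,0]]' 30
```

```text
clock: 1.1
eef_pos: [0.5335, -0.3307, 0.1514]
tcp_rot: [-3.141, -0.0, 1.671]
contact_force: [-0.1, -1.4, -1.0]
gripper_width: 1.002
```

```bash
python3 -m jog '[[[-0.015,-0.013,-0.25],0.108,0],[[0,0,-0.3],0,0],[[0,0,-0.3],0,0],[[0,0,-0.26],0,0],[[0,0,-0.12],0,0],[[0,0,0],0,0],[[0,0,0],0,0],[[0,0,0],0,0]]' 30
python3 - <<'E'
from h import *
for n in("scene","top"): cv2.imwrite(f"pics/{n}1.png",capture(n)[:,:,::-1])
crop("pics/scene1.png",110,260,120,110,6,"pics/e1.png");crop("pics/top1.png",340,170,120,100,6,"pics/e2.png")
E
```

```text
clock: 2.1
eef_pos: [0.5319, -0.3343, 0.0309]
tcp_rot: [3.14, 0.002, 1.835]
contact_force: [0.6, 0.3, -0.4]
gripper_width: 0.999
```

View pics/e1.png

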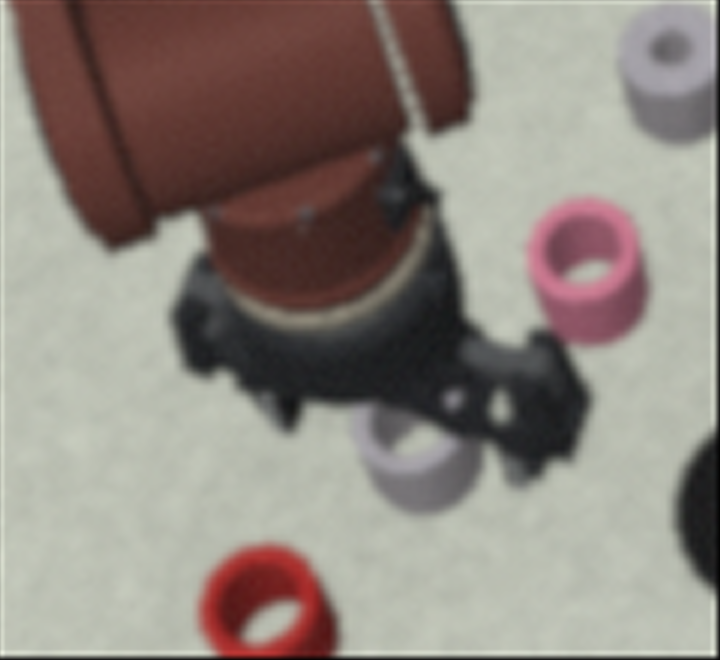

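View pics/e2.png

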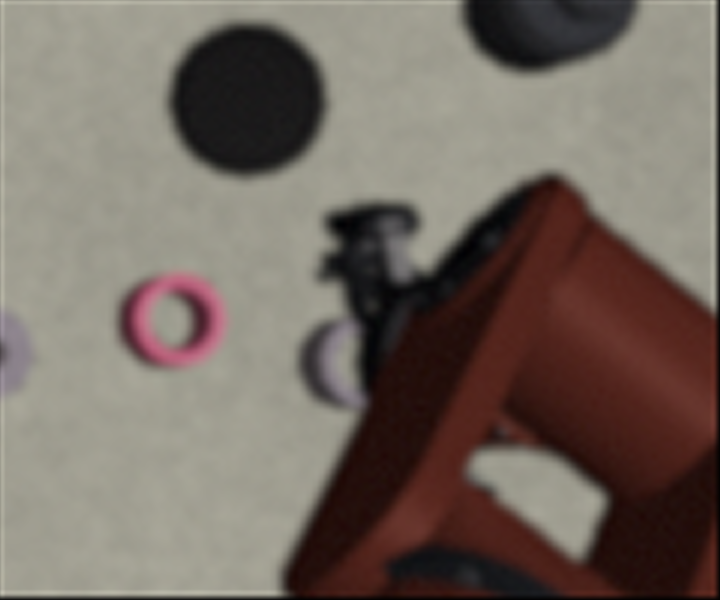

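The jaws straddle the grey wide-bore sleeve (scene crop ~(420,450)), clear of pink and red. Shift 2 mm and close.

```bash
python3 -m jog '[[[0,0.02,-0.02],0.005,0],[[0,0,0],0,1],[[0,0,0],0,1],[[0,0,0],0,1],[[0,0,0],0,1],[[0,0,0],0,1],[[0,0,0],0,1],[[0,0,0],0,1]]' 30
python3 -m jog '[[[0,0,0],0,1],[[0,0,0.3],0,1],[[0,0,0.4],0,1],[[0,0,0.4],0,1],[[0,0,0.4],0,1],[[0,0,0.1],0,1],[[0,0,0],0,1],[[0,0,0],0,1]]'
python3 - <<'E'
from h import *
for n in("scene",): cv2.imwrite(f"pics/{n}2.png",capture(n)[:,:,::-1])
crop("pics/scene2.png",80,200,130,110,6,"pics/e3.png")
E
```

```text
clock: 3.2
eef_pos: [0.5311, -0.3316, 0.0275]
tcp_rot: [3.141, 0.0, 1.843]
contact_force: [0.8, -0.6, -0.0]
gripper_width: 0.497
clock: 4.2
eef_pos: [0.5295, -0.3304, 0.1843]
tcp_rot: [-3.139, -0.004, 1.843]
contact_force: [0.1, -0.1, -1.2]
gripper_width: 0.498
```

View pics/e3.png

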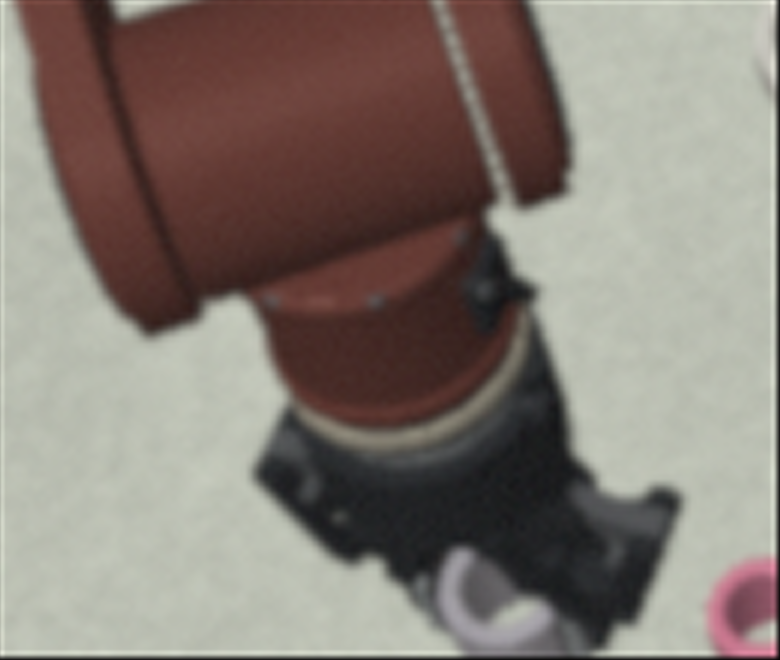

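Sleeve held (opening 0.498), hanging upright. On to the pin.

```bash
python3 -m jog '[[[0.085,0.55,0.05],0,1],[[0.085,0.55,0.05],0,1],[[0.085,0.55,0],0,1],[[0.085,0.55,0],0,1],[[0.085,0.55,0],0,1],[[0.085,0.55,0],0,1],[[0.085,0.55,0],0,1],[[0.085,0.55,0],0,1]]'

```

```text
clock: 5.25
eef_pos: [0.598, 0.1102, 0.1953]
tcp_rot: [-3.139, -0.0, 1.843]
contact_force: [0.2, -0.4, -1.3]
gripper_width: 0.495
```

```bash
python3 -m jog '[[[0.02,0.2,0],0,1],[[0,0.168,0],0,1],[[0,0,0],0,1],[[0,0,0],0,1],[[0,0,0],0,1],[[0,0,0],0,1],[[0,0,0],0,1],[[0,0,0],0,1]]'
python3 - <<'E'
from h import *
for n in("scene","top"): cv2.imwrite(f"pics/{n}3.png",capture(n)[:,:,::-1])
crop("pics/scene3.png",250,110,90,90,7,"pics/e4.png");crop("pics/top3.png",180,160,90,90,7,"pics/e5.png")
s=get_state();print(s["eef_pos"],s["tcp_rot"])
E
```

```text
clock: 6.25
eef_pos: [0.601, 0.1452, 0.1974]
tcp_rot: [3.142, -0.0, 1.842]
contact_force: [0.3, 0.3, -1.0]
gripper_width: 0.493
[0.60091896 0.1452943  0.19729679] [-3.14158766e+00 -8.94966195e-06  1.84257811e+00]
```

View pics/e4.png

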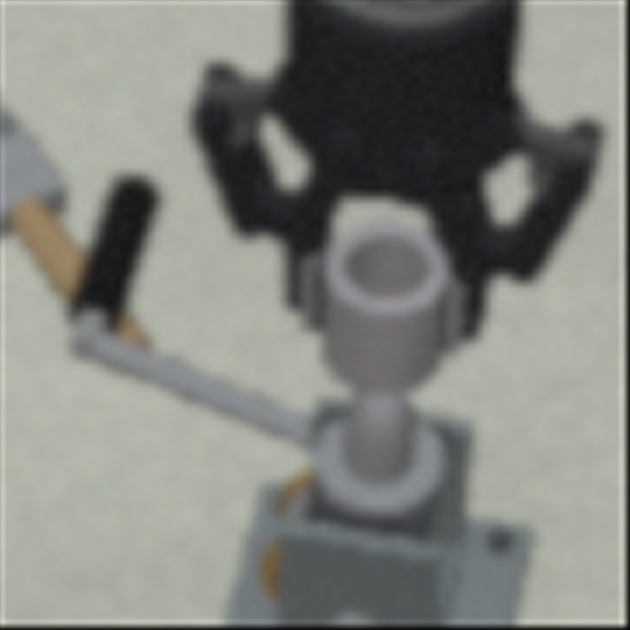

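View pics/e5.png

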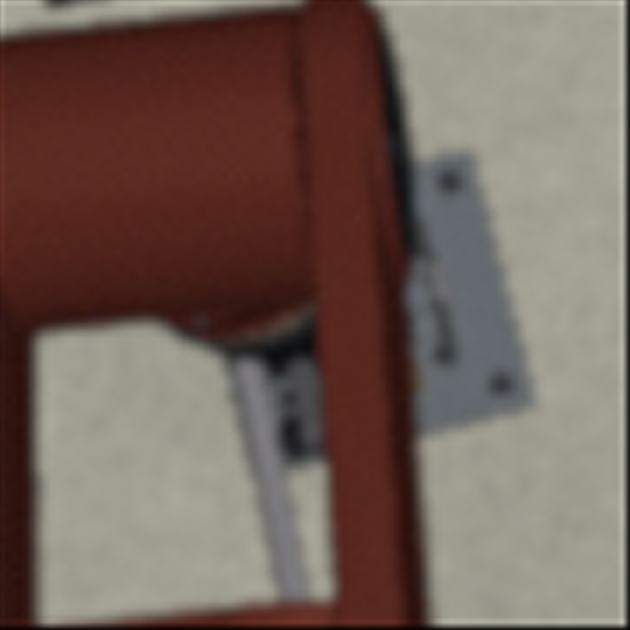

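```bash
python3 - <<'E'
from h import *
t=np.linspace(0,2*np.pi,72)
for s in((.601,.1453),(.600,.147),(.603,.1453),(.601,.1433)):
    for z in(.170,.215):
      c=np.array([proj("scene",(s[0]+.022*np.cos(a),s[1]+.022*np.sin(a),z)) for a in t]);print(s,z,((c.min(0)-(250,110))*7).round(),((c.max(0)-(250,110))*7).round())
E
```

```text
(0.601, 0.1453) 0.17 [323. 301.] [448. 395.]
(0.601, 0.1453) 0.215 [326. 213.] [455. 308.]
(0.6, 0.147) 0.17 [322. 297.] [447. 391.]
(0.6, 0.147) 0.215 [326. 209.] [455. 304.]
(0.603, 0.1453) 0.17 [328. 303.] [453. 397.]
(0.603, 0.1453) 0.215 [331. 215.] [460. 310.]
(0.601, 0.1433) 0.17 [320. 305.] [445. 399.]
(0.601, 0.1433) 0.215 [323. 217.] [452. 312.]
```

Prediction matches the view (ring bottom at crop x 322..447, y≈393). So I shift (-1, +1.7) mm and lower onto the pin.

```bash
python3 -m jog '[[[-0.01,0.017,0],0,1],[[0,0,-0.1],0,1],[[0,0,-0.1],0,1],[[0,0,-0.1],0,1],[[0,0,-0.08],0,1],[[0,0,-0.05],0,1],[[0,0,0],0,1],[[0,0,0],0,1]]'

```

```text
clock: 7.35
eef_pos: [0.6, 0.147, 0.1545]
tcp_rot: [-3.142, 0.0, 1.843]
contact_force: [0.2, -0.6, -2.0]
gripper_width: 0.498
```

Sleeve bottom is now ≈127 mm, past the taper, with no lateral force, so the fit is clean. Continue.

```bash
python3 -m jog '[[[0,0,-0.06],0,1],[[0,0,-0.05],0,1],[[0,0,-0.03],0,1],[[0,0,-0.02],0,1],[[0,0,0],0,1],[[0,0,0],0,1],[[0,0,0],0,1],[[0,0,0],0,1]]'

```

```text
clock: 8.35
eef_pos: [0.5999, 0.147, 0.1383]
tcp_rot: [-3.141, 0.0, 1.843]
contact_force: [0.9, -0.0, -2.1]
gripper_width: 0.5
```

```bash
python3 -m jog '[[[0,0,-0.01],0,1],[[0,0,0],0,0],[[0,0,0],0,0],[[0,0,0],0,0],[[0,0,0],0,0],[[0,0,0],0,0],[[0,0,0],0,0],[[0,0,0],0,0]]'
python3 -m jog '[[[0,0,0],0,0],[[0,0,0.2],0,0],[[0,0,0.3],0,0],[[0,0,0.4],0,0],[[0,0,0.2],0,0],[[0,0,0],0,0],[[0,0,0],0,0],[[0,0,0],0,0]]'
python3 - <<'E'
from h import *
for n in("scene","top"): cv2.imwrite(f"pics/{n}4.png",capture(n)[:,:,::-1])
crop("pics/scene4.png",250,110,90,90,7,"pics/e6.png")
t=np.linspace(0,2*np.pi,72)
for s in((.600,.147),):
    for z in(.110,.155):
      c=np.array([proj("scene",(s[0]+.022*np.cos(a),s[1]+.022*np.sin(a),z)) for a in t]);print(s,z,((c.min(0)-(250,110))*7).round(),((c.max(0)-(250,110))*7).round())
E
```

```text
clock: 9.35
eef_pos: [0.5999, 0.147, 0.1373]
tcp_rot: [-3.142, -0.0, 1.843]
contact_force: [-0.5, 0.2, 0.3]
gripper_width: 1.0
clock: 10.35
eef_pos: [0.5987, 0.1468, 0.2449]
tcp_rot: [-3.138, -0.001, 1.843]
contact_force: [-0.5, -0.3, -0.1]
gripper_width: 0.999
(0.6, 0.147) 0.11 [318. 406.] [438. 499.]
(0.6, 0.147) 0.155 [321. 325.] [445. 419.]
```

View pics/e6.png

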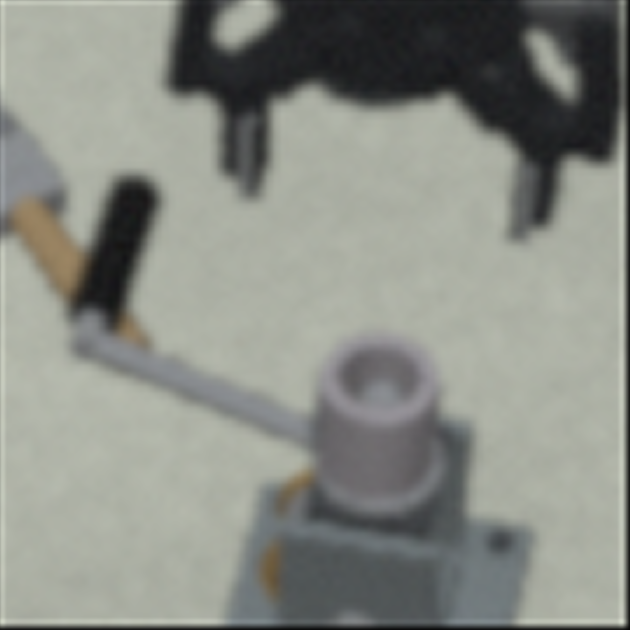

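The sleeve is seated on the flange, pin visible in the bore (crop bottom y≈497 vs. 499 predicted). Now to the grip at (0.4585, 0.202).

```bash
python3 -m jog '[[[-0.4,0.15,0],0,0],[[-0.4,0.15,0],0,0],[[-0.4,0.15,0],0,0],[[-0.21,0.1,0],0,0],[[0,0,-0.3],0,0],[[0,0,-0.3],0,0],[[0,0,-0.3],0,0],[[0,0,0],0,0]]'

```

```text
clock: 11.45
eef_pos: [0.4569, 0.2013, 0.1545]
tcp_rot: [-3.135, 0.0, 1.842]
contact_force: [-1.2, 0.7, -0.4]
gripper_width: 1.005
```

```bash
python3 -m jog '[[[0.01,0,-0.2],0,0],[[0,0,-0.2],0,0],[[0,0,-0.2],0,0],[[0,0,0],0,0],[[0,0,0],0,0],[[0,0,0],0,0],[[0,0,0],0,0],[[0,0,0],0,0]]'
python3 - <<'E'
from h import *
cv2.imwrite(f"pics/scene5.png",capture("scene")[:,:,::-1]);crop("pics/scene5.png",220,90,100,90,7,"pics/e7.png")
E
```

```text
clock: 12.45
eef_pos: [0.4602, 0.2021, 0.0977]
tcp_rot: [3.141, 0.0, 1.843]
contact_force: [0.1, 0.1, -0.1]
gripper_width: 1.002
```

View pics/e7.png

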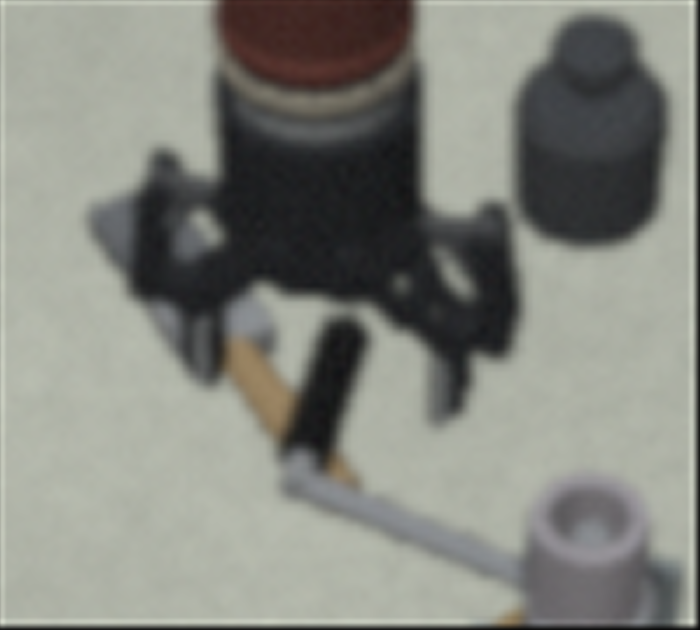

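```bash
python3 -m jog '[[[-0.017,0,-0.05],0,0],[[0,0,0],0,1],[[0,0,0],0,1],[[0,0,0],0,1],[[0,0,0],0,1],[[0,0,0],0,1],[[0,0,0],0,1],[[0,0,0],0,1]]' 40
python3 - <<'E'
import numpy as np
a0=np.radians(20);yaw=np.radians(15.5)
def P(q): 
    a=a0+q;x=-.130*np.cos(a);z=.05+.130*np.sin(a);return np.array([x*np.cos(yaw),x*np.sin(yaw),z])
for n in(16,):
    qs=np.linspace(0,1.4,n+1)
    for i in range(n): print(np.round(qs[i+1],3),np.round((P(qs[i+1])-P(qs[i]))*10,3).tolist())
E
```

```text
clock: 13.5
eef_pos: [0.4593, 0.2023, 0.0928]
tcp_rot: [3.139, -0.0, 1.842]
contact_force: [4.0, 2.3, -0.3]
gripper_width: 0.242
0.088 [0.042, 0.012, 0.105]
0.175 [0.051, 0.014, 0.101]
0.262 [0.059, 0.016, 0.096]
0.35 [0.067, 0.019, 0.09]
0.438 [0.074, 0.021, 0.084]
0.525 [0.081, 0.022, 0.077]
0.612 [0.087, 0.024, 0.069]
0.7 [0.093, 0.026, 0.061]
0.788 [0.097, 0.027, 0.052]
0.875 [0.101, 0.028, 0.043]
0.962 [0.105, 0.029, 0.034]
1.05 [0.107, 0.03, 0.024]
1.138 [0.109, 0.03, 0.015]
1.225 [0.109, 0.03, 0.005]
1.312 [0.109, 0.03, -0.005]
1.4 [0.109, 0.03, -0.015]
```

Gripped (opening 0.242 ≈ 21 mm). Swing the first half.

```bash
python3 -m jog '[[[0.042,0.012,0.105],0,1],[[0.051,0.014,0.101],0,1],[[0.059,0.016,0.096],0,1],[[0.067,0.019,0.09],0,1],[[0.074,0.021,0.084],0,1],[[0.081,0.022,0.077],0,1],[[0.087,0.024,0.069],0,1],[[0.093,0.026,0.061],0,1]]'

```

```text
clock: 14.5
eef_pos: [0.5128, 0.217, 0.1603]
tcp_rot: [-3.138, 0.0, 1.843]
contact_force: [-1.1, -1.0, -7.5]
gripper_width: 0.238
```

```bash
python3 -m jog '[[[0.097,0.027,0.052],0,1],[[0.101,0.028,0.043],0,1],[[0.105,0.029,0.034],0,1],[[0.107,0.03,0.024],0,1],[[0.109,0.03,0.015],0,1],[[0.109,0.03,0.005],0,1],[[0.109,0.03,-0.005],0,1],[[0.109,0.03,-0.015],0,1]]'
python3 -m jog '[[[0,0,0],0,1],[[0,0,0],0,1],[[0,0,0],0,1],[[0,0,0],0,1],[[0,0,0],0,1],[[0,0,0],0,1],[[0,0,0],0,1],[[0,0,0],0,1]]'
python3 - <<'E'
from h import *
for n in("scene","top"):cv2.imwrite(f"pics/{n}6.png",capture(n)[:,:,::-1])
crop("pics/scene6.png",250,80,100,120,6,"pics/e8.png");crop("pics/top6.png",180,160,90,90,7,"pics/e9.png")
s=get_state();p=s["eef_pos"];y=np.radians(15.5);d=p[:2]-[.600,.147];x=d@[np.cos(y),np.sin(y)];z=p[2]+.002-.05
print(p,"riser x",x,"z",z,"r",np.hypot(x,z),"q",np.pi-np.arctan2(z,x)-np.radians(20),s["contact_force"],s["gripper_width"])
E
```

```text
clock: 15.5
eef_pos: [0.5994, 0.2409, 0.1766]
tcp_rot: [3.141, 0.0, 1.843]
contact_force: [-3.1, -3.4, 0.4]
gripper_width: 0.235
clock: 16.5
eef_pos: [0.5987, 0.2408, 0.1766]
tcp_rot: [3.14, 0.0, 1.843]
contact_force: [-2.4, -5.2, 5.1]
gripper_width: 0.243
[0.59866356 0.24078746 0.1765983 ] riser x 0.023775771279764216 z 0.12859830158614133 r 0.13077771396835097 q 1.4045501007489138 [-2.54473885 -3.18886178  4.54053932] 0.2446043456543629
```

View pics/e8.png

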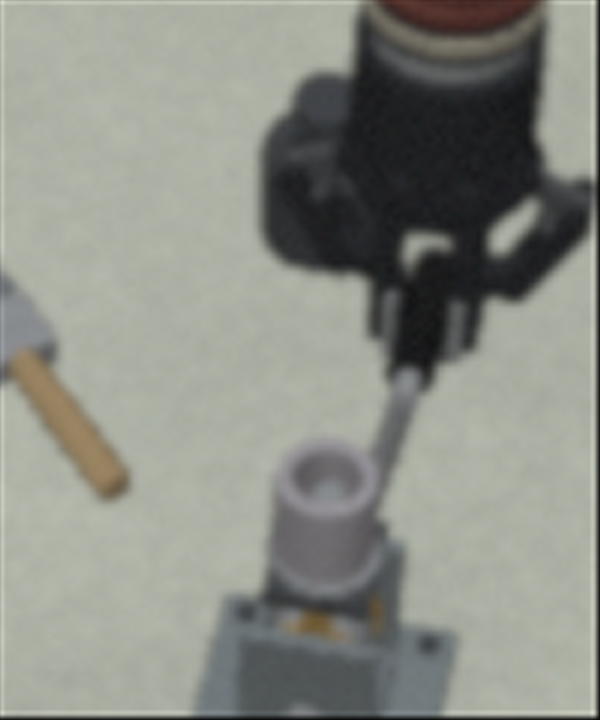

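The lever is just past upright with the grip between the pads, and the sleeve is on the raised plunger. One last numeric check of lift and bystanders.

```bash
python3 - <<'E'
from h import *
t=np.linspace(0,2*np.pi,72)
for z in(.1265,.1715):
    c=np.array([proj("scene",(.600+.022*np.cos(a),.147+.022*np.sin(a),z)) for a in t]);print(z,((c.min(0)-(250,80))*6).round(),((c.max(0)-(250,80))*6).round())
print(np.abs(get_state()["joint_vel"]).max())
E
```

```text
0.1265 [274. 503.] [378. 583.]
0.1715 [276. 432.] [384. 513.]
0.0016610024267951524
```

View pics/scene6.png

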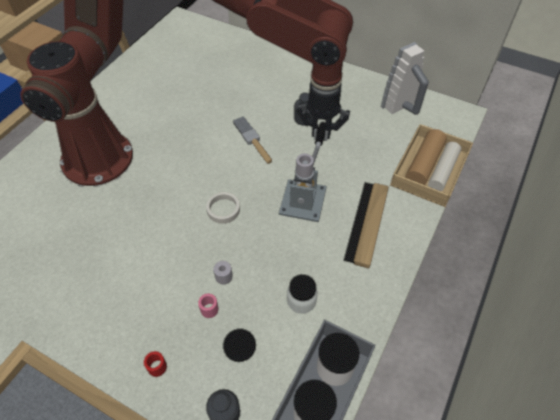

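```bash
python3 -c "
from cell import *
job_done();s=get_state();print(s['clock'],s['eef_pos'],s['gripper_width'])"
```

```text
the job is handed in; nothing more can be done
the job is handed in; nothing more can be done
```

I slipped the wide-bore grey sleeve down over the pin onto the flange with the lever still down, and let go of it. Then I pinched the black grip at 40 N, swung the lever up, and handed the job in at about 16.6 s while holding it there.

**Last checks, before hand-in:**
- **Lever:** the tool position puts it at about 1.40 rad on a 130.8 mm radius (nominal 130). I couldn't read the lever or plunger joint directly.
- **Hold:** the gripper opening is about 21 mm on the 22 mm grip, and no arm joint moved faster than 0.002 rad/s.
- **Fitting sleeve:** it appears upright on the raised flange, within about 1 pixel of where I predicted it. Its top rim looked slightly lower than a 45 mm sleeve predicts in every view I compared, but its bottom edge matched the flange.
- **Other items:** the narrow sleeve, the red and pink look-alikes and the bystanders in view look unmoved. Weight_a was partly hidden behind the gripper in the last picture.

The hand-in gave no verdict. It also blocked further readings, so I have none from the final second.

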